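Roll the mill roller up to the inspection stop and bolt it in

ROBOT

A 6-joint arm with a two-finger parallel gripper is mounted at the origin on the work surface. World frame = base frame: x ahead of the robot, y to its left, z up, the work surface at z = 0. Lengths are in m, angles in rad, forces in N, time in s.
With the tool pointing down it reaches from about 0.4 to 0.925 m from the base axis. Payload 3.4 kg.
Tool frame: the origin (TCP) lies at the very end of the fingers, on their centre line; the grasp point (between the pads) lies 19 mm behind it; z points along the fingers, y is the line along which they close (so a half turn about z gives the same grasp; the last joint's range is limited). The gripper opens to 85 mm and grips with 20 to 120 N. Pads are 22 mm wide; open, the fingers measure 114 mm over their backs; the gripper's body (76 mm by 85 mm) begins 54 mm behind the grasp point. The pads swing forward as they close: fully open they stand 13 mm farther back than shut.
Start: joints at [1.107, 0.307, 1.506, -0, 1.328, -0.073], TCP at [0.219, 0.532, 0.231] pointing down, gripper open.
Joint ranges: [-3.12, 3.12], [-1.05, 2.28], [0.14, 2.33], [-1.42, 4.57], [0.1, 2.73], [-2.68, 2.68]. Speed limits (rad/s): [2.57, 2.57, 3.14, 3.14, 3.14, 3.14].

INTERFACE

Orientations are given as a unit quaternion [w, x, y, z].
In Python, from station import bot gives the robot as it stands.
- The arm moves only by the tool jog_arm, never from a script. Its argument "deltas" is a list of rows, each an object of numbers: "hand": the finger opening in mm, from 0 to 85.4; "dx", "dy", "dz": the shift along the tool's x, y, z in units of 1000 mm (1.0 is 1000 mm); "turn": the turn about the tool's z in units of 360 degrees (1.0 is 360 degrees). In form: [{"hand": .., "dx": .., "dy": .., "dz": .., "turn": ..}, ...]. A call has 1 to 5 rows; each row is the pose to reach, as a shift and turn from the pose commanded when the call began, along the tool's axes at that moment, turning the shorter way round; what a row does not reach only later rows make up. A row lasts 1/12 s, in which the tool goes at most 41.7 mm and 7.16 degrees, less where a joint would pass 70% of its speed; a pose out of reach is approached as far as the arm can. A call with a number of a shift or a turn outside -1 to 1 is refused whole. A call with a gripper value outside its range is refused whole. The fingers move at their own pace and stop on an object; "squeeze" is the grip in N (left out, the last holds). Time passes only in rows, so rows that repeat a pose let the fingers close. It gives the time, the measured TCP pose, the force, the opening and the grip force at its end, in the units of the state.
- bot.state(): the state, without advancing time (a new reading comes with each control period).
- bot.snapshot(name): name is "side" or "top" or "wrist"; returns a dict with "frame" (384x512x3 uint8, blue, green, red), "fx", "fy", "cx", "cy" (pixels), "distortion" ([k1, k2, p1, p2, k3] as OpenCV has them; the pictures are not rectified), "world_to_cam" (4x4, takes a point from world to camera coordinates). Camera axes: x right, y down, z forward; pixel columns grow to the right and rows downward; lengths in m; the calibration is good to about 2 mm. A picture is of the moment at which its call begins. There is no depth.
- bot.finish_job(): hands the job in; it is judged then, once.
Trained networks look in a picture, given as the dict that the camera call returned (one of the last four; its "shot" number tells which), for a name from the list of things; names that differ only in an ending like _2 or _b are one class to them, and where a whole thing is asked for, a point or a joint stands for the part that bears it (a point fixed in the world has none). Each returns a list of dicts, best first, with "confidence" (0 to 1); they miss things now and then, are a little off and sometimes report something else, mostly with a low value. They report only what shows in the picture. A call takes as long as a camera call. They do not tell look-alikes from the thing itself.
- bot.spot_in(target, picture): "uv" ([column, row] in pixels, amid what is visible of it).
- bot.outline_of(target, picture): "mask" (384x512 bool, what is visible of it) and "uv" ([column, row] in pixels, amid what is visible of it).
The state is a dict: "time_s": time; "joint_pos": joint angles; "qd": joint speeds; "effort": joint torques, N m; "ee_pos": TCP position; "eef_rot": TCP orientation; "force": force on the tool from outside, world axes, zero at the start; "wrist_torque": the same for the moment, N m; "opening": opening from 0.0 (shut) to 1.0 (fully open); "grip_force": force on a finger pad.
Only numpy, scipy, OpenCV 4.12 (cv2) and the standard library are available. Lean on these libraries where they do the work, as an engineer would, in place of code of your own. Each camera call takes 0.05 s, during which the arm holds its last target. There are 200 camera calls.

TASK

Without gripping or lifting anything, push the brass roller with your fingertips up the sloped gutter, steadily and without flicking it, until it drops over the crest and rests against the blue stop. Then push the red knob of the bolt in as far as it goes, so that the bolt lies behind the roller and it cannot roll back. Leave the other things on the bench where they are.

Things in the scene. Friction and masses are not known exactly. Their poses are not given: they have to be found in the camera images.
- gutter: Fixed gutter, 290 mm long: dark floor 50 mm wide between aluminium walls 6 mm thick and 8 mm above it. Origin: under the middle, on the table. x runs uphill along it (level), y to the side of the red knob, z up. Floor in this frame: level, z = 20 mm, from x = -150 to -50 mm, then straight up to the crest; a lip at x = -150 mm stands 12 mm above the floor.
- crest (a point): The crest of the gutter floor, on its middle line (gutter frame: x = 60, y = 0, z = 36 mm). From here the floor dips gently towards the blue stop, to z = 31 mm.
- stop (a point): Middle of the face of the blue stop, an upright plate 62 mm wide, at its top edge (gutter frame: x = 110, y = 0, z = 72 mm).
- guide (a point): Top of the bolt's guide, a post on the side wall 24 mm along the gutter and 8 mm across it (gutter frame: x = 59, y = 29, z = 68 mm). Behind it, out to y = 95 mm, a ledge 24 mm wide with its top at z = 36 mm runs under the red knob.
- roller: The brass roller: cylinder 44 mm in diameter, 44 mm long, 0.3 to 0.65 kg, polished (slippery), with a dark bore, lying across the gutter on its level low part at the start. Origin: its centre; y is the roller's axis, x and z turn as it rolls. It rolls freely: on the slope it runs back down unless held; beyond the crest it rolls down against the stop and stays.
- seat (a point): Where the roller's centre is when it rests against the blue stop (gutter frame: x = 88, y = 0, z = 55 mm). Fixed to the gutter.
- bolt_knob (a point): Point on the upright axis of the bolt's red knob, 20 mm below its top. Knob: cylinder 18 mm in diameter, 40 to 85 mm above the table; its axis is at gutter x = 59 mm, y = 75 mm with the bolt out, 43 mm with it in. It carries a level steel rod 10 mm thick, 55 mm above the table, that crosses the gutter.
- bolt (a joint): Travel of the bolt, in m: 0 = fully out, 0.032 = fully in (rod behind the seated roller). It grows as the knob is pushed across towards the gutter (gutter -y); it slides stiffly (about 2 N, more when fast), has no spring and stays where it is left. Pushed in too early, it bars the roller's way.
- spare_roller: Bystander: steel roller standing on end, 44 mm in diameter and 44 mm high, beside the gutter. Origin: centre of its underside.
- dish: Bystander: white dish, 68 mm wide and 22 mm high, beside the gutter. Origin: centre of its underside.
- gold_ring: Bystander: gold ring lying flat, 21 mm wide and 6 mm high, beside the gutter on the knob's side. Origin: centre of its underside.
- gem_jar: Bystander: small jar with black lid, 44 mm wide, 45 mm high. Origin: centre of its underside.
- tweezers: Bystander: steel tweezers, 127 mm long, lying flat. Origin: at their middle, underneath.
- loupe: Bystander: black eye loupe, 38 mm wide, 28 mm high. Origin: centre of its underside.
- phone: Bystander: black phone 150 x 72 x 9 mm, lying flat. Origin: centre of its underside.
Mind the look-alikes: they are no part of the job. Several things have the shape of the roller; the one meant has the colours described above.

How it is judged:
By the outcome, as a careful person would: the job done as asked, in the order asked, and still so for the second after the job is handed in, with the robot touching nothing.
It also fails if it takes over 48 s, if anything falls off the work surface, if the arm or the gripper's body presses on something with over 40 N, if the wrist force passes 120 N, or if a joint passes its speed limit or range.

## Working session

There is one attempt and no reset: what is moved stays moved. The work goes in short steps, Python scripts to look and compute and a tool call to move; the robot and the scene stay as the last step left them, time stands still between calls to the robot, and variables do not carry over. Pictures are saved under pics/ and viewed, at most 10 in all, crops included, and the job is handed in when it is done.

Besides the shell and the picture viewer there is one more tool, called after "Request:" as name([rows], argument=value, ...), one row to a line, values as JSON. jog_arm: Moves the arm, as the interface text tells. Its arguments: {"type":"object","properties":{"deltas":{"type":"array"},"squeeze":{"type":"number"}},"required":["deltas"]}

```bash
mkdir -p pics; python3 - <<'E'
from station import bot
import cv2,pickle,numpy as np
P={n:bot.snapshot(n) for n in("top","side")}
for n,p in P.items():
    cv2.imwrite(f"pics/{n}0.png",cv2.resize(p["frame"],(800,600)) if 0 else p["frame"])
    print(n,p["fx"],p["cx"],p["distortion"],np.round(p["world_to_cam"],3).tolist())
    for t in("roller","bolt_knob","gutter","stop","spare_roller","guide"):
        try: print(t,[(np.round(d["uv"]).tolist(),round(d["confidence"],2)) for d in bot.spot_in(t,p)])
        except Exception as e: print(t,e)
pickle.dump(P,open("p0.pkl","wb"))
print(bot.state())
E
```

```text
top 390.667126897277 255.5609867478501 [-0.12608148  0.          0.          0.          0.        ] [[0.007, -1.0, 0.018, -0.033], [-0.982, -0.01, -0.191, 0.594], [0.191, -0.016, -0.981, 0.959], [0.0, 0.0, 0.0, 1.0]]
roller [([265.0, 181.0], 0.83), ([328.0, 167.0], 0.52)]
bolt_knob [([226.0, 224.0], 0.4)]
gutter [([237.0, 198.0], 0.88)]
stop [([236.0, 195.0], 0.75), ([195.0, 166.0], 0.59)]
spare_roller [([246.0, 155.0], 0.77)]
guide [([235.0, 200.0], 0.66)]
side 365.87961948062576 255.420384126132 [-0.02377936  0.          0.          0.          0.        ] [[-0.968, -0.251, -0.008, 0.599], [-0.183, 0.726, -0.663, 0.188], [0.172, -0.64, -0.749, 0.899], [0.0, 0.0, 0.0, 1.0]]
roller [([262.0, 200.0], 0.83), ([259.0, 158.0], 0.56)]
bolt_knob []
gutter [([268.0, 234.0], 0.86)]
stop [([268.0, 234.0], 0.73)]
spare_roller [([233.0, 211.0], 0.79)]
guide [([267.0, 231.0], 0.85)]
{'time_s': 0.7, 'joint_pos': array([ 1.10752610e+00,  3.06760948e-01,  1.50639682e+00, -1.19442874e-05,
        1.32844063e+00, -7.34748460e-02]), 'qd': array([ 0.00174274,  0.00067917,  0.00015973,  0.00036078, -0.0005165 ,
        0.00015125]), 'effort': array([ 4.37989092e-05, -4.57309306e+01, -2.52281231e+01, -2.70103862e-05,
        7.23439607e-04,  3.60599870e-06]), 'ee_pos': array([0.21850845, 0.53185323, 0.2313285 ]), 'eef_rot': array([ 4.82750681e-06,  1.93664756e-01,  9.81067766e-01, -4.31020702e-06]), 'force': array([ 0.45723798, -0.77965478,  0.89147772]), 'wrist_torque': array([-0.03711153,  0.07532838, -0.03040633]), 'grip_force': 0.0, 'opening': 0.9975002805567385}
```

```bash
python3 - <<'E'
import cv2,pickle,numpy as np
P=pickle.load(open("p0.pkl","rb"))
a=cv2.resize(P["top"]["frame"][90:290,130:397],(800,600),interpolation=cv2.INTER_CUBIC)
b=cv2.resize(P["side"]["frame"][120:320,130:397],(800,600),interpolation=cv2.INTER_CUBIC)
cv2.imwrite("pics/a.png",a);cv2.imwrite("pics/b.png",b)
E
```

```text
(no output)
```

View pics/a.png

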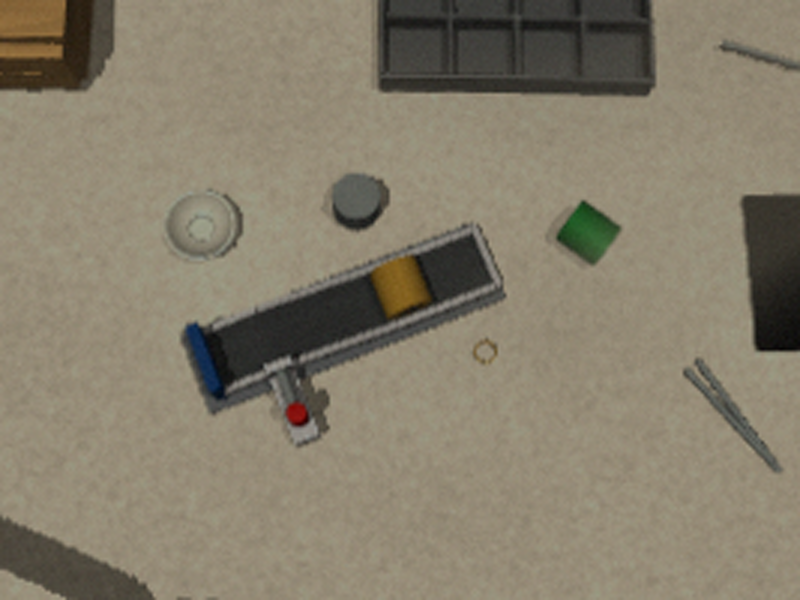

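View pics/b.png

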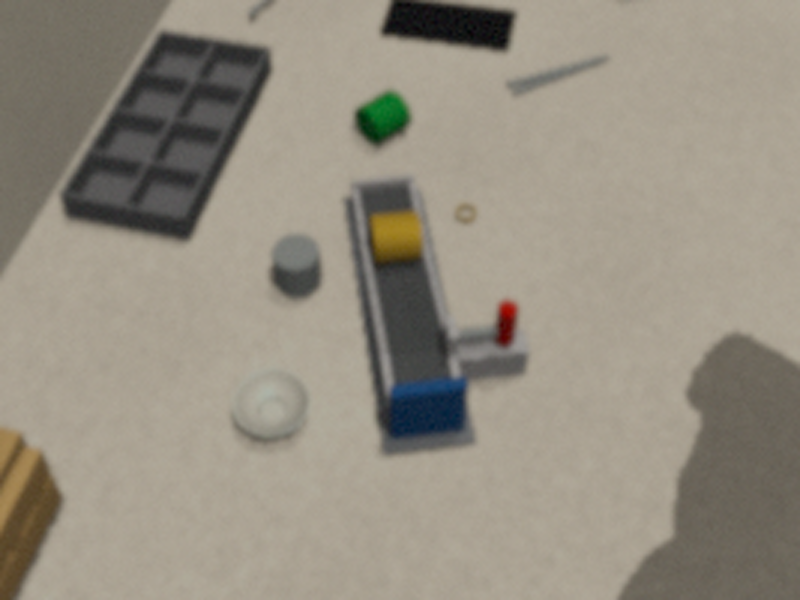

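Roller look-alikes (top crop): brass in the gutter (401,287), green roller (588,232), steel upright roller (357,200). The brass one is meant; both crops show it alone between the gutter walls. The red knob top is at (297,413) and the blue stop at (205,360). Next I fit the gutter pose.

```bash
cat > h.py <<'E'
import cv2,numpy as np
from scipy.optimize import least_squares
def proj(p,X):
    M=np.array(p["world_to_cam"]); K=np.array([[p["fx"],0,p["cx"]],[0,p["fy"],p["cy"]],[0,0,1.]])
    return cv2.projectPoints(np.float64(X).reshape(-1,3),cv2.Rodrigues(M[:3,:3])[0],M[:3,3],K,np.float64(p["distortion"]))[0].reshape(-1,2)
def g2w(q,X):
    X=np.float64(X).reshape(-1,3);c,s=np.cos(q[2]),np.sin(q[2])
    return np.c_[q[0]+c*X[:,0]-s*X[:,1],q[1]+s*X[:,0]+c*X[:,1],X[:,2]]
E
python3 - <<'E'
from h import *; import pickle
P=pickle.load(open("p0.pkl","rb"))
def crop(p,o): return np.array(p,float)/[800/267,3]+o
T=crop([(297,413),(190,327),(219,393),(474,227),(503,292)],[130,90]); S=crop([(508,305),(392,387),(465,381),(353,186),(413,180)],[130,120])
def red(p):
    f=p["frame"].astype(int);m=(f[...,2]>120)&(f[...,1]<60)&(f[...,0]<60);v,u=np.nonzero(m);return u.min(),u.max(),v.min(),v.max(),u.mean(),v.mean(),m.sum()
for n in P: print(n,np.round(red(P[n]),1))
def model(q):
    sx,lx=q[3],q[4]
    X=g2w(q,[(.059,.075,.085),(sx,-.031,.072),(sx,.031,.072),(lx,-.031,.03),(lx,.031,.03)])
    return X
def f(q):
    X=model(q); return np.r_[(proj(P["top"],X)-T).ravel(),(proj(P["side"],X)-S).ravel()]
r=least_squares(f,[.6,0,1.9,.115,-.152]); print(r.x,np.degrees(r.x[2]));print(np.round(r.fun.reshape(-1,2),1))
q=r.x[:3];np.save("q.npy",q)
# roller: mask centre both views
c=lambda p:(lambda m:np.array(np.nonzero(m)[::-1]).T)( (p["frame"][...,2].astype(int)-p["frame"][...,0]>90)&(p["frame"][...,1]>70))
for n in P:
    u=c(P[n]); u=u[(abs(u-proj(P[n],g2w(q,[-.07,0,.042]))).max(1)<30)]
    print(n,len(u),u.mean(0),u.min(0),u.max(0),[proj(P[n],g2w(q,[x,0,.045]))[0].round(1).tolist() for x in(-.1,-.08,-.06)])
print(g2w(q,[(-.13,0,.04),(.1,0,.04),(.059,.11,.06)]))
E
```

```text
top [226.  435.  112.  229.  387.5 136.7 150. ]
side [229.  301.   95.  225.  249.9 127.8  88. ]
[ 0.58810629  0.01041811  1.95566251  0.11658333 -0.14830466] 112.05120813561292
[[ 0.3  0.7]
 [ 0.4 -0.5]
 [-0.9  0. ]
 [-0.5  0.5]
 [-1.3 -0.4]
 [ 0.1 -0. ]
 [-0.8  0.3]
 [ 0.8 -0.7]
 [-0.5 -1.2]
 [ 0.6 -1.4]]
top 120 [262.59166667 184.3       ] [257 176] [268 192] [[276.0, 181.6], [269.0, 184.3], [262.0, 187.0]]
side 168 [261.88095238 197.10119048] [255 191] [269 203] [[260.2, 188.3], [261.2, 193.6], [262.3, 199.1]]
[[ 0.63691285 -0.11007222  0.04      ]
 [ 0.55056278  0.10310298  0.04      ]
 [ 0.46400226  0.02380432  0.06      ]]
```

Request:
jog_arm([
  {"hand": 0, "turn": 0.02, "dx": -0.025, "dy": -0.017},
  {"hand": 0, "turn": 0.04, "dx": -0.055, "dy": -0.037},
  {"hand": 0, "turn": 0.06, "dx": -0.085, "dy": -0.058},
  {"hand": 0, "turn": 0.08, "dx": -0.115, "dy": -0.079},
  {"hand": 0, "turn": 0.1, "dx": -0.145, "dy": -0.1},
])

```text
invalid input
```

```bash
cat > m.py <<'E'
# usage: m.py gx gy z : shift from here to gutter-frame point, in tool units
from h import *; from station import bot; import sys
from scipy.spatial.transform import Rotation as R
q=np.load("q.npy");s=bot.state();r=R.from_quat(np.roll(s["eef_rot"],-1)).as_matrix()
c,sn=np.cos(q[2]),np.sin(q[2]);d=s["ee_pos"]-[q[0],q[1],0]
F=s["force"]
print("t",round(s["time_s"],2),"gutter tcp mm",np.round(1e3*np.array([c*d[0]+sn*d[1],-sn*d[0]+c*d[1],d[2]]),1),"F",np.round([c*F[0]+sn*F[1],-sn*F[0]+c*F[1],F[2]],1),"open",round(s["opening"],2))
ang=np.arctan2(r[1,0],r[0,0]);print("turn",round((ang-q[2])/2/np.pi,4))
if len(sys.argv)>3: print("shift",np.round(r.T@(g2w(q,[float(a)/1e3 for a in sys.argv[1:4]])[0]-s["ee_pos"]),4))
E
python3 m.py -120 0 150
```

```text
t 0.7 gutter tcp mm [622.1 146.8 231.3] F [-0.9 -0.1  0.9] open 1.0
turn 0.1267
shift [-0.624  -0.4276  0.0813]
```

Request:
jog_arm([
  {"hand": 0, "turn": 0.02, "dx": -0.025, "dy": -0.017, "dz": 0},
  {"hand": 0, "turn": 0.04, "dx": -0.055, "dy": -0.037, "dz": 0},
  {"hand": 0, "turn": 0.06, "dx": -0.085, "dy": -0.058, "dz": 0},
  {"hand": 0, "turn": 0.08, "dx": -0.115, "dy": -0.079, "dz": 0},
  {"hand": 0, "turn": 0.1, "dx": -0.145, "dy": -0.1, "dz": 0},
])

```text
time_s: 1.12
ee_pos: [0.3152, 0.383, 0.2314]
eef_rot: [0.0, 0.488, 0.873, 0.0]
force: [1.1, 0.2, 0.9]
opening: 0.299
grip_force: 0.0
```

```bash
python3 m.py -120 0 150
```

```text
t 1.12 gutter tcp mm [447.8 113.1 231.4] F [-0.2 -1.1  0.9] open 0.3
turn 0.0264
shift [-0.5787  0.0178  0.0814]
```

Request:
jog_arm([
  {"hand": 0, "turn": 0.0131, "dx": -0.04, "dy": 0.001, "dz": 0},
  {"hand": 0, "turn": 0.0264, "dx": -0.08, "dy": 0.002, "dz": 0},
  {"hand": 0, "turn": 0.0264, "dx": -0.12, "dy": 0.004, "dz": 0},
  {"hand": 0, "turn": 0.0264, "dx": -0.16, "dy": 0.005, "dz": 0},
  {"hand": 0, "turn": 0.0264, "dx": -0.2, "dy": 0.006, "dz": 0},
])

```text
time_s: 1.53
ee_pos: [0.4261, 0.2159, 0.2316]
eef_rot: [0.0, 0.557, 0.831, 0.0]
force: [0.9, -0.1, -0.6]
opening: 0.001
grip_force: 0.0
```

```bash
python3 m.py -120 0 150
```

```text
t 1.53 gutter tcp mm [251.2  73.  231.6] F [-0.4 -0.8 -0.6] open 0.0
turn 0.0009
shift [-0.3716  0.0709  0.0817]
```

Request:
jog_arm([
  {"hand": 0, "turn": 0, "dx": -0.038, "dy": 0.007, "dz": 0},
  {"hand": 0, "turn": 0, "dx": -0.076, "dy": 0.014, "dz": 0},
  {"hand": 0, "turn": 0, "dx": -0.114, "dy": 0.022, "dz": 0},
  {"hand": 0, "turn": 0, "dx": -0.152, "dy": 0.029, "dz": 0},
  {"hand": 0, "turn": 0, "dx": -0.19, "dy": 0.036, "dz": 0},
])

```text
time_s: 1.95
ee_pos: [0.5317, 0.0537, 0.2315]
eef_rot: [0.0, 0.557, 0.831, 0.0]
force: [0.6, 1.1, 0.1]
opening: 0.0
grip_force: 0.0
```

Request:
jog_arm([
  {"hand": 0, "turn": 0, "dx": -0.037, "dy": 0.007, "dz": 0.015},
  {"hand": 0, "turn": 0, "dx": -0.074, "dy": 0.014, "dz": 0.03},
  {"hand": 0, "turn": 0, "dx": -0.111, "dy": 0.021, "dz": 0.045},
  {"hand": 0, "turn": 0, "dx": -0.148, "dy": 0.028, "dz": 0.06},
  {"hand": 0, "turn": 0, "dx": -0.18, "dy": 0.035, "dz": 0.08},
])

```text
time_s: 2.37
ee_pos: [0.6337, -0.1003, 0.1516]
eef_rot: [0.001, 0.557, 0.831, 0.0]
force: [0.7, 0.3, -0.5]
opening: 0.0
grip_force: 0.0
```

```bash
python3 m.py -120 0 38; python3 - <<'E'
from station import bot
from h import *
q=np.load("q.npy");p=bot.snapshot("top");w=bot.snapshot("wrist")
f=p["frame"].copy()
for X in [(-.15,0,.032),(-.12,0,.15),(.06,0,.036),(.11,0,.072),(.059,.075,.085),(.059,.029,.068),(-.065,0,.064),(-.05,.025,.028),(-.05,-.025,.028)]:
    a=proj(p,g2w(q,X))[0].round().astype(int); f[a[1],a[0]]=(0,255,0)
cv2.imwrite("pics/c.png",np.hstack([cv2.resize(f[130:270,170:310],(400,400),interpolation=0),cv2.resize(w["frame"],(400,300))[:, :] if 0 else cv2.copyMakeBorder(cv2.resize(w["frame"],(400,300)),0,100,0,0,0)]))
E
```

```text
t 2.37 gutter tcp mm [-119.7   -0.6  151.6] F [ 0.  -0.7 -0.5] open 0.0
turn 0.0007
shift [-0.     -0.0009  0.1136]
```

View pics/c.png

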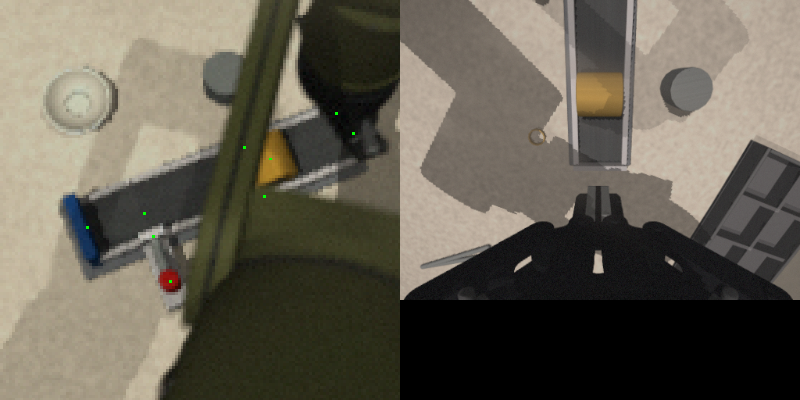

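The overlay matches the crest, stop, guide and knob. In the wrist view (right half) the fingers at (598,190) are in line with the gutter and behind the brass roller at (600,93). I lower now.

Request:
jog_arm([
  {"hand": 0, "turn": 0.0007, "dx": -0.001, "dy": -0.001, "dz": 0.025},
  {"hand": 0, "turn": 0.0007, "dx": -0.002, "dy": -0.001, "dz": 0.055},
  {"hand": 0, "turn": 0.0007, "dx": -0.003, "dy": -0.001, "dz": 0.085},
  {"hand": 0, "turn": 0.0007, "dx": -0.003, "dy": -0.001, "dz": 0.105},
  {"hand": 0, "turn": 0.0007, "dx": -0.003, "dy": -0.001, "dz": 0.115},
])

```text
time_s: 2.88
ee_pos: [0.6295, -0.0998, 0.0335]
eef_rot: [-0.003, 0.558, 0.83, -0.001]
force: [-1.0, 0.4, -1.1]
opening: -0.003
grip_force: 0.0
```

Request:
jog_arm([
  {"hand": 0, "turn": 0, "dx": 0.003, "dy": 0, "dz": 0},
  {"hand": 0, "turn": 0, "dx": 0.006, "dy": 0, "dz": 0},
  {"hand": 0, "turn": 0, "dx": 0.009, "dy": 0, "dz": 0},
  {"hand": 0, "turn": 0, "dx": 0.012, "dy": 0, "dz": 0},
  {"hand": 0, "turn": 0, "dx": 0.015, "dy": 0, "dz": 0},
])

```text
time_s: 3.3
ee_pos: [0.6273, -0.0865, 0.0381]
eef_rot: [0.001, 0.558, 0.83, 0.001]
force: [0.3, 0.4, -0.1]
opening: -0.004
grip_force: 0.0
```

```bash
python3 m.py -60 0 36; python3 - <<'E'
from station import bot
from h import *
s=bot.snapshot("side");w=bot.snapshot("wrist")
cv2.imwrite("pics/d.png",np.hstack([cv2.resize(s["frame"][160:300,190:330],(400,400)),cv2.copyMakeBorder(cv2.resize(w["frame"],(400,300)),0,100,0,0,0)]))
E
```

```text
t 3.3 gutter tcp mm [-1.046e+02  1.000e-01  3.810e+01] F [ 0.3 -0.5 -0.1] open -0.0
turn 0.0002
shift [0.0446 0.0002 0.002 ]
```

View pics/d.png

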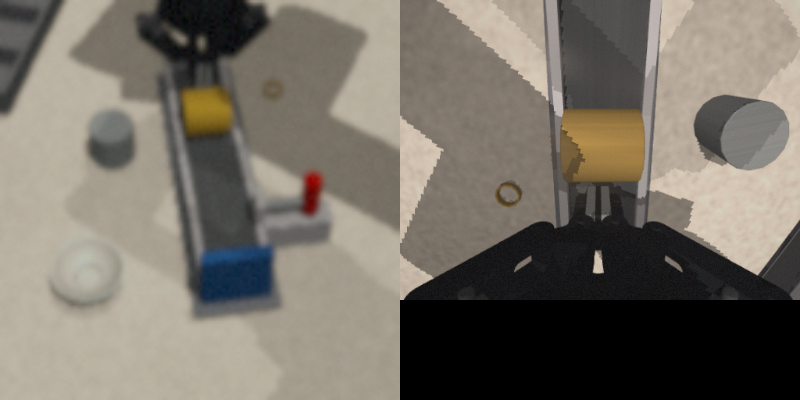

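The side view shows the roller at (207,110) with the fingers behind it. In the wrist view the fingertips at (598,190) sit just behind the roller at (603,145), centred. I start pushing.

Request:
jog_arm([
  {"hand": 0, "turn": 0, "dx": 0.0025, "dy": 0, "dz": 0},
  {"hand": 0, "turn": 0, "dx": 0.005, "dy": 0, "dz": 0},
  {"hand": 0, "turn": 0, "dx": 0.0075, "dy": 0, "dz": 0},
  {"hand": 0, "turn": 0, "dx": 0.01, "dy": 0, "dz": 0},
  {"hand": 0, "turn": 0, "dx": 0.0125, "dy": 0, "dz": 0},
])

```text
time_s: 3.82
ee_pos: [0.6214, -0.0751, 0.0363]
eef_rot: [-0.0, 0.559, 0.829, -0.0]
force: [-0.3, -0.6, -1.0]
opening: -0.0
grip_force: 0.1
```

Request:
jog_arm([
  {"hand": 0, "turn": 0, "dx": 0.003, "dy": 0, "dz": 0},
  {"hand": 0, "turn": 0, "dx": 0.006, "dy": 0, "dz": 0},
  {"hand": 0, "turn": 0, "dx": 0.009, "dy": 0, "dz": 0},
  {"hand": 0, "turn": 0, "dx": 0.012, "dy": 0, "dz": -0.0005},
  {"hand": 0, "turn": 0, "dx": 0.015, "dy": 0, "dz": -0.001},
])

```text
time_s: 4.23
ee_pos: [0.6162, -0.0614, 0.0375]
eef_rot: [0.0, 0.558, 0.83, -0.0]
force: [0.1, -2.2, 0.2]
opening: -0.003
grip_force: 0.7
```

Request:
jog_arm([
  {"hand": 0, "turn": 0, "dx": 0.003, "dy": 0, "dz": -0.0005},
  {"hand": 0, "turn": 0, "dx": 0.006, "dy": 0, "dz": -0.001},
  {"hand": 0, "turn": 0, "dx": 0.009, "dy": 0, "dz": -0.0015},
  {"hand": 0, "turn": 0, "dx": 0.012, "dy": 0, "dz": -0.002},
  {"hand": 0, "turn": 0, "dx": 0.015, "dy": 0, "dz": -0.0025},
])

```text
time_s: 4.65
ee_pos: [0.6102, -0.0472, 0.0399]
eef_rot: [0.0, 0.558, 0.83, -0.0]
force: [0.6, -2.0, 0.1]
opening: 0.001
grip_force: 0.7
```

```bash
python3 m.py 0 0 48; python3 - <<'E'
from station import bot
from h import *
w=bot.snapshot("wrist");f=w["frame"].astype(int)
m=(f[...,2]-f[...,0]>60)&(f[...,1]>50);n,l,st,c=cv2.connectedComponentsWithStats(m.astype(np.uint8))
i=1+st[1:,4].argmax();print(st[i],c[i])
q=np.load("q.npy")
for x in(-70,-60,-50,-40,-30): 
  z=42+max(0,(x+50)*.1455); print(x,proj(w,g2w(q,[x/1e3,0,z/1e3])).round(1),proj(w,g2w(q,[x/1e3,0,z/1e3+.022])).round(1))
E
```

```text
t 4.65 gutter tcp mm [-61.7   1.2  39.9] F [-2.1  0.2  0.1] open 0.0
turn 0.0001
shift [ 0.0617  0.0013 -0.0081]
[ 207  151  107   92 8966] [261.38445238 195.73053759]
-70 [[255.2 267.6]] [[255.4 292.9]]
-60 [[255.2 250.7]] [[255.5 274.1]]
-50 [[255.3 233. ]] [[255.5 254.3]]
-40 [[255.3 215.7]] [[255.6 234.9]]
-30 [[255.4 197.3]] [[255.7 214.1]]
```

Request:
jog_arm([
  {"hand": 0, "turn": 0, "dx": 0.004, "dy": 0.001, "dz": -0.0006},
  {"hand": 0, "turn": 0, "dx": 0.008, "dy": 0.001, "dz": -0.0012},
  {"hand": 0, "turn": 0, "dx": 0.012, "dy": 0.001, "dz": -0.0018},
  {"hand": 0, "turn": 0, "dx": 0.016, "dy": 0.001, "dz": -0.0024},
  {"hand": 0, "turn": 0, "dx": 0.02, "dy": 0.001, "dz": -0.003},
])

```text
time_s: 5.12
ee_pos: [0.6035, -0.0282, 0.0429]
eef_rot: [-0.0, 0.558, 0.83, -0.0]
force: [0.2, -0.3, 1.1]
opening: -0.001
grip_force: 0.7
```

Request:
jog_arm([
  {"hand": 0, "turn": 0, "dx": 0.004, "dy": 0, "dz": -0.0006},
  {"hand": 0, "turn": 0, "dx": 0.008, "dy": 0, "dz": -0.0012},
  {"hand": 0, "turn": 0, "dx": 0.012, "dy": 0, "dz": -0.0018},
  {"hand": 0, "turn": 0, "dx": 0.016, "dy": 0, "dz": -0.0024},
  {"hand": 0, "turn": 0, "dx": 0.02, "dy": 0, "dz": -0.003},
])

```text
time_s: 5.53
ee_pos: [0.596, -0.0097, 0.0459]
eef_rot: [-0.0, 0.558, 0.83, 0.0]
force: [1.0, -1.4, 0.4]
opening: 0.003
grip_force: 0.7
```

Request:
jog_arm([
  {"hand": 0, "turn": 0, "dx": 0.004, "dy": 0, "dz": -0.0006},
  {"hand": 0, "turn": 0, "dx": 0.008, "dy": 0, "dz": -0.0012},
  {"hand": 0, "turn": 0, "dx": 0.012, "dy": 0, "dz": -0.0018},
  {"hand": 0, "turn": 0, "dx": 0.016, "dy": 0, "dz": -0.0024},
  {"hand": 0, "turn": 0, "dx": 0.02, "dy": 0, "dz": -0.003},
])

```text
time_s: 5.95
ee_pos: [0.5885, 0.0088, 0.0489]
eef_rot: [-0.0, 0.558, 0.83, -0.0]
force: [0.2, -1.4, 0.5]
opening: 0.001
grip_force: 0.7
```

```bash
python3 m.py 20 0 52; python3 - <<'E'
from station import bot
from h import *
w=bot.snapshot("wrist");s=bot.snapshot("side")
cv2.imwrite("pics/e.png",np.hstack([cv2.resize(s["frame"][160:300,190:330],(400,400)),cv2.copyMakeBorder(cv2.resize(w["frame"],(400,300)),0,100,0,0,0)]))
E
```

```text
t 5.95 gutter tcp mm [-1.6  0.3 48.9] F [-1.4  0.4  0.5] open 0.0
turn 0.0001
shift [ 0.0216  0.0003 -0.0031]
```

View pics/e.png

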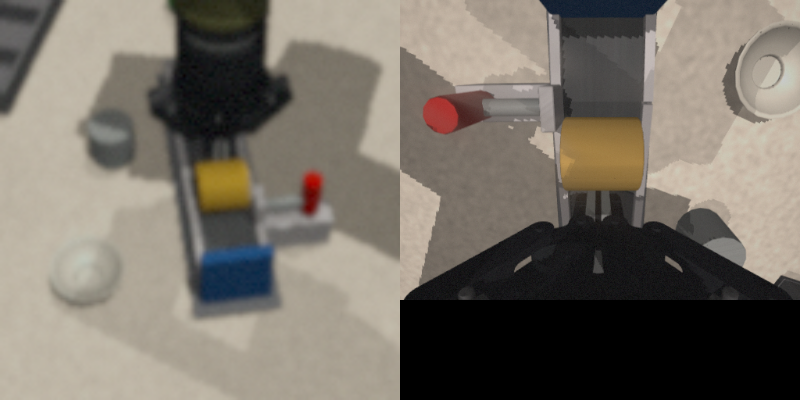

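The roller is straight, held by the fingertips at mid slope (wrist 600,155). The bolt is still out and the stop is ahead. I keep pushing, more slowly near the crest.

Request:
jog_arm([
  {"hand": 0, "turn": 0, "dx": 0.004, "dy": 0, "dz": -0.0006},
  {"hand": 0, "turn": 0, "dx": 0.008, "dy": 0, "dz": -0.0012},
  {"hand": 0, "turn": 0, "dx": 0.012, "dy": 0, "dz": -0.0018},
  {"hand": 0, "turn": 0, "dx": 0.015, "dy": 0, "dz": -0.0022},
  {"hand": 0, "turn": 0, "dx": 0.018, "dy": 0, "dz": -0.0026},
])

```text
time_s: 6.47
ee_pos: [0.5817, 0.0255, 0.0515]
eef_rot: [0.0, 0.558, 0.83, -0.0]
force: [1.1, -2.0, 1.6]
opening: 0.002
grip_force: 0.7
```

Request:
jog_arm([
  {"hand": 0, "turn": 0, "dx": 0.0025, "dy": 0, "dz": -0.0004},
  {"hand": 0, "turn": 0, "dx": 0.005, "dy": 0, "dz": -0.0008},
  {"hand": 0, "turn": 0, "dx": 0.0075, "dy": 0, "dz": -0.001},
  {"hand": 0, "turn": 0, "dx": 0.01, "dy": 0, "dz": -0.001},
  {"hand": 0, "turn": 0, "dx": 0.0125, "dy": 0, "dz": -0.001},
])

```text
time_s: 6.88
ee_pos: [0.5768, 0.0371, 0.0523]
eef_rot: [-0.0, 0.559, 0.829, -0.0]
force: [-0.6, 0.1, -1.0]
opening: -0.003
grip_force: 0.0
```

Request:
jog_arm([
  {"hand": 0, "turn": 0, "dx": 0.0025, "dy": 0, "dz": 0},
  {"hand": 0, "turn": 0, "dx": 0.005, "dy": 0, "dz": 0},
  {"hand": 0, "turn": 0, "dx": 0.0075, "dy": 0, "dz": 0},
  {"hand": 0, "turn": 0, "dx": 0.01, "dy": 0, "dz": 0},
  {"hand": 0, "turn": 0, "dx": 0.0125, "dy": 0, "dz": 0},
])

```text
time_s: 7.3
ee_pos: [0.5722, 0.0486, 0.0524]
eef_rot: [-0.0, 0.558, 0.83, -0.0]
force: [-1.2, 0.3, -0.4]
opening: 0.004
grip_force: 0.0
```

```bash
python3 m.py 50 0 52; python3 - <<'E'
from station import bot
from h import *
w=bot.snapshot("wrist");f=w["frame"].astype(int)
m=(f[...,2]-f[...,0]>60)&(f[...,1]>50);n,l,st,c=cv2.connectedComponentsWithStats(m.astype(np.uint8))
i=1+st[1:,4].argmax();print(st[i],c[i])
q=np.load("q.npy")
for x in(60,70,80,88): print(x,proj(w,g2w(q,[x/1e3,0,.055])).round(1),proj(w,g2w(q,[x/1e3,0,.077])).round(1))
E
```

```text
t 7.3 gutter tcp mm [41.3  0.4 52.4] F [ 0.7  1.  -0.4] open 0.0
turn 0.0001
shift [0.0087 0.0004 0.0004]
[ 204  122  109   89 8859] [258.70549723 164.89423185]
60 [[253.6 220.8]] [[253.6 240.5]]
70 [[253.6 201.8]] [[253.6 218.9]]
80 [[253.6 181.9]] [[253.6 196.2]]
88 [[253.6 165.5]] [[253.6 177.2]]
```

Request:
jog_arm([
  {"hand": 0, "turn": 0, "dx": -0.004, "dy": 0, "dz": 0},
  {"hand": 0, "turn": 0, "dx": -0.004, "dy": 0, "dz": -0.02},
  {"hand": 0, "turn": 0, "dx": -0.004, "dy": 0, "dz": -0.05},
  {"hand": 0, "turn": 0, "dx": -0.004, "dy": 0, "dz": -0.08},
  {"hand": 0, "turn": 0, "dx": 0.018, "dy": -0.02, "dz": -0.08},
])

```text
time_s: 7.77
ee_pos: [0.5576, 0.0557, 0.1387]
eef_rot: [0.008, 0.559, 0.829, 0.005]
force: [3.0, -0.0, 1.0]
opening: -0.001
grip_force: 0.0
```

Request:
jog_arm([
  {"hand": 0, "turn": 0, "dx": 0, "dy": -0.03, "dz": 0},
  {"hand": 0, "turn": 0, "dx": 0, "dy": -0.06, "dz": 0},
  {"hand": 0, "turn": 0, "dx": 0, "dy": -0.085, "dz": 0},
  {"hand": 0, "turn": 0, "dx": 0, "dy": -0.1, "dz": 0},
  {"hand": 0, "turn": 0, "dx": 0, "dy": -0.1, "dz": 0},
])

```text
time_s: 8.18
ee_pos: [0.4501, 0.0189, 0.1322]
eef_rot: [-0.002, 0.559, 0.829, -0.001]
force: [0.0, -0.4, 0.4]
opening: 0.001
grip_force: 0.0
```

```bash
python3 m.py 59 118 62; python3 - <<'E'
from station import bot
from h import *
w=bot.snapshot("wrist");s=bot.snapshot("side")
cv2.imwrite("pics/f.png",np.hstack([cv2.resize(s["frame"][160:300,190:330],(400,400)),cv2.copyMakeBorder(cv2.resize(w["frame"],(400,300)),0,100,0,0,0)]))
E
```

```text
t 8.18 gutter tcp mm [ 59.7 124.8 132.2] F [-0.3  0.1  0.4] open 0.0
turn -0.0
shift [-0.0008  0.007   0.0701]
```

View pics/f.png

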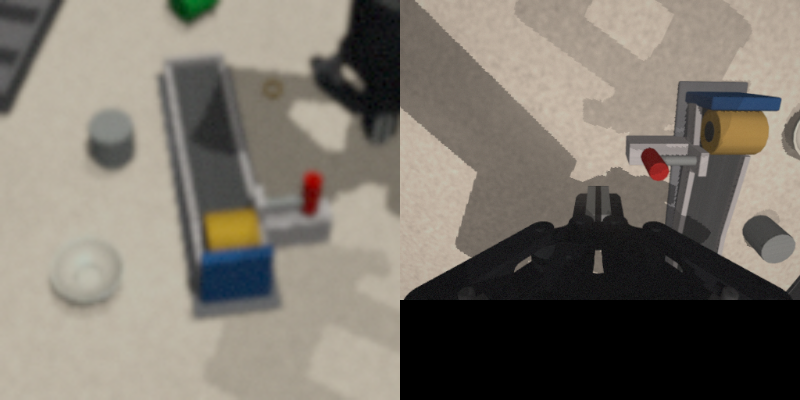

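The roller rests against the blue stop (side 232,230; wrist 735,132) and the knob is still out (wrist 655,163). I lower outside the knob.

Request:
jog_arm([
  {"hand": 0, "turn": 0, "dx": -0.001, "dy": 0, "dz": 0.015},
  {"hand": 0, "turn": 0, "dx": -0.001, "dy": 0, "dz": 0.035},
  {"hand": 0, "turn": 0, "dx": -0.001, "dy": 0, "dz": 0.055},
  {"hand": 0, "turn": 0, "dx": -0.001, "dy": 0, "dz": 0.068},
  {"hand": 0, "turn": 0, "dx": -0.001, "dy": 0, "dz": 0.07},
])

```text
time_s: 8.7
ee_pos: [0.4553, 0.0191, 0.0604]
eef_rot: [-0.001, 0.558, 0.83, -0.001]
force: [-0.4, -0.8, 0.5]
opening: 0.002
grip_force: 0.0
```

Request:
jog_arm([
  {"hand": 0, "turn": 0, "dx": 0, "dy": 0.004, "dz": 0},
  {"hand": 0, "turn": 0, "dx": 0, "dy": 0.008, "dz": 0},
  {"hand": 0, "turn": 0, "dx": 0, "dy": 0.012, "dz": 0},
  {"hand": 0, "turn": 0, "dx": 0, "dy": 0.016, "dz": 0},
  {"hand": 0, "turn": 0, "dx": 0, "dy": 0.02, "dz": 0},
])

```text
time_s: 9.12
ee_pos: [0.4749, 0.0266, 0.0632]
eef_rot: [0.001, 0.558, 0.83, 0.001]
force: [-0.1, -0.1, -0.1]
opening: 0.002
grip_force: 0.0
```

Request:
jog_arm([
  {"hand": 0, "turn": 0, "dx": 0, "dy": 0.003, "dz": 0},
  {"hand": 0, "turn": 0, "dx": 0, "dy": 0.006, "dz": 0},
  {"hand": 0, "turn": 0, "dx": 0, "dy": 0.009, "dz": 0},
  {"hand": 0, "turn": 0, "dx": 0, "dy": 0.012, "dz": 0},
  {"hand": 0, "turn": 0, "dx": 0, "dy": 0.015, "dz": 0},
])

```text
time_s: 9.53
ee_pos: [0.4869, 0.032, 0.0624]
eef_rot: [-0.0, 0.558, 0.83, -0.0]
force: [-2.2, -1.3, 1.4]
opening: -0.001
grip_force: 1.2
```

```bash
python3 m.py 59 66 62
```

```text
t 9.53 gutter tcp mm [58.  85.7 62.4] F [-0.4  2.5  1.4] open -0.0
turn 0.0001
shift [0.001  0.0197 0.0004]
```

Request:
jog_arm([
  {"hand": 0, "turn": 0, "dx": 0.001, "dy": 0.003, "dz": 0},
  {"hand": 0, "turn": 0, "dx": 0.001, "dy": 0.006, "dz": 0},
  {"hand": 0, "turn": 0, "dx": 0.001, "dy": 0.009, "dz": 0},
  {"hand": 0, "turn": 0, "dx": 0.001, "dy": 0.012, "dz": 0},
  {"hand": 0, "turn": 0, "dx": 0.001, "dy": 0.015, "dz": 0},
])

```text
time_s: 9.95
ee_pos: [0.501, 0.0387, 0.0623]
eef_rot: [-0.0, 0.558, 0.83, -0.0]
force: [-1.9, -2.0, 1.4]
opening: 0.0
grip_force: 1.1
```

Request:
jog_arm([
  {"hand": 0, "turn": 0, "dx": 0, "dy": 0.001, "dz": 0},
  {"hand": 0, "turn": 0, "dx": 0, "dy": 0.002, "dz": 0},
  {"hand": 0, "turn": 0, "dx": 0, "dy": 0.003, "dz": 0},
  {"hand": 0, "turn": 0, "dx": 0, "dy": 0.004, "dz": 0},
  {"hand": 0, "turn": 0, "dx": 0, "dy": 0.005, "dz": 0},
])

```text
time_s: 10.37
ee_pos: [0.5053, 0.0405, 0.0624]
eef_rot: [-0.0, 0.558, 0.83, -0.0]
force: [-1.1, -0.5, -0.4]
opening: -0.003
grip_force: 1.0
```

```bash
python3 m.py 59 66 62
```

```text
t 10.37 gutter tcp mm [59.  65.4 62.4] F [-0.   1.2 -0.4] open -0.0
turn 0.0001
shift [ 0.     -0.0006  0.0004]
```

Not at the end yet; on in 1 mm steps.

Request:
jog_arm([
  {"hand": 0, "turn": 0, "dx": 0, "dy": 0.001, "dz": 0},
  {"hand": 0, "turn": 0, "dx": 0, "dy": 0.002, "dz": 0},
  {"hand": 0, "turn": 0, "dx": 0, "dy": 0.003, "dz": 0},
  {"hand": 0, "turn": 0, "dx": 0, "dy": 0.003, "dz": 0},
])

```text
time_s: 10.7
ee_pos: [0.5073, 0.0413, 0.0623]
eef_rot: [-0.001, 0.558, 0.83, -0.001]
force: [-3.1, -2.9, 1.7]
opening: -0.001
grip_force: 2.3
```

```bash
python3 m.py 59 66 62; python3 - <<'E'
from station import bot
from h import *
w=bot.snapshot("wrist");q=np.load("q.npy")
f=w["frame"].astype(int);m=(f[...,2]>110)&(f[...,1]<70)&(f[...,0]<70);print(m.sum(),np.argwhere(m).mean(0)[::-1] if m.any() else 0)
print([proj(w,g2w(q,[.059,y,.085]))[0].round(1) for y in(.043,.048,.055)])
E
```

```text
t 10.7 gutter tcp mm [59.  63.3 62.3] F [-1.5  4.   1.7] open -0.0
turn 0.0002
shift [ 0.     -0.0027  0.0003]
174 [304.64367816 264.63793103]
[array([297.3, 275.7]), array([286.4, 275.7]), array([271. , 275.7])]
```

Request:
jog_arm([
  {"hand": 0, "turn": 0, "dx": 0, "dy": 0.001, "dz": 0},
  {"hand": 0, "turn": 0, "dx": 0, "dy": 0.002, "dz": 0},
  {"hand": 0, "turn": 0, "dx": 0, "dy": 0.003, "dz": 0},
  {"hand": 0, "turn": 0, "dx": 0, "dy": 0.003, "dz": 0},
])

```text
time_s: 11.08
ee_pos: [0.5074, 0.0415, 0.0622]
eef_rot: [-0.002, 0.558, 0.83, -0.003]
force: [-8.7, -7.7, 6.8]
opening: 0.002
grip_force: 5.5
```

```bash
python3 m.py
```

```text
t 11.08 gutter tcp mm [59.1 63.1 62.2] F [-3.9 10.9  6.8] open 0.0
turn 0.0003
```

Hard stop reached: force rose to 11 N with no further motion. I back off, rise and check.

Request:
jog_arm([
  {"hand": 0, "turn": 0, "dx": 0, "dy": -0.005, "dz": 0},
  {"hand": 0, "turn": 0, "dx": 0, "dy": -0.015, "dz": 0},
  {"hand": 0, "turn": 0, "dx": 0, "dy": -0.03, "dz": 0},
  {"hand": 0, "turn": 0, "dx": 0, "dy": -0.05, "dz": -0.02},
  {"hand": 0, "turn": 0, "dx": 0, "dy": -0.06, "dz": -0.05},
])

```text
time_s: 11.5
ee_pos: [0.451, 0.0203, 0.1104]
eef_rot: [-0.003, 0.559, 0.829, -0.002]
force: [-0.7, -0.4, -0.5]
opening: -0.002
grip_force: 0.0
```

Request:
jog_arm([
  {"hand": 0, "turn": 0, "dx": 0, "dy": 0, "dz": -0.03},
  {"hand": 0, "turn": 0, "dx": 0, "dy": 0, "dz": -0.05},
  {"hand": 0, "turn": 0, "dx": 0, "dy": 0, "dz": -0.06},
  {"hand": 0, "turn": 0, "dx": 0, "dy": 0, "dz": -0.06},
  {"hand": 0, "turn": 0, "dx": 0, "dy": 0, "dz": -0.06},
])

```text
time_s: 11.92
ee_pos: [0.4561, 0.0204, 0.173]
eef_rot: [0.001, 0.559, 0.83, 0.001]
force: [1.0, -0.4, 0.8]
opening: 0.002
grip_force: 0.0
```

```bash
python3 m.py; python3 - <<'E'
from station import bot
from h import *
w=bot.snapshot("wrist");s=bot.snapshot("side")
cv2.imwrite("pics/g.png",np.hstack([cv2.resize(s["frame"][160:300,190:330],(400,400)),cv2.copyMakeBorder(cv2.resize(w["frame"],(400,300)),0,100,0,0,0)]))
E
```

```text
t 11.92 gutter tcp mm [ 58.8 118.6 173. ] F [-0.7 -0.8  0.8] open 0.0
turn 0.0001
```

View pics/g.png

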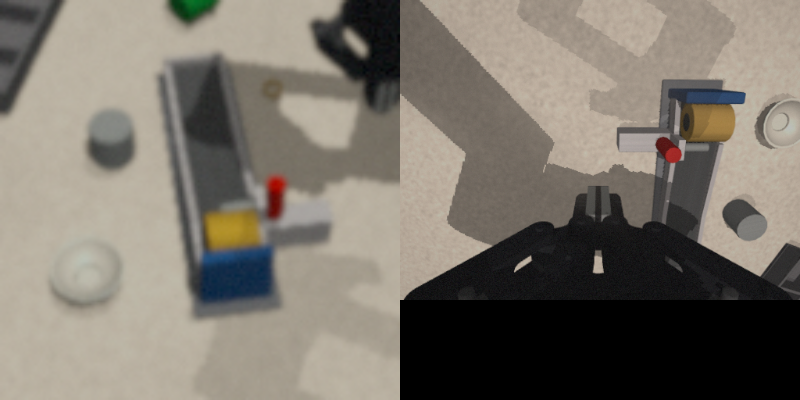

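The knob is against the guide (side 276,197), the rod lies across behind the roller (wrist 700,147), the roller is at the stop, and the bystanders have not moved. I hand in.

```bash
python3 -c "
from station import bot
print(bot.finish_job())"
```

```text
the job is handed in; nothing more can be done
None
```

The brass roller rests against the blue stop with the bolt pushed fully in behind it. The nearby bystanders look unmoved in the last pictures, and I handed the job in at about 12 s; no verdict was returned.

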